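# Line up the map weights by size on their wooden strip

### The job

The map exercise is over: put the four brass map weights back on their wooden strip in order of size, the largest on the black disc next to the upright aluminium end plate and each next one smaller, down to the smallest at the other end by the little white dish. Set each weight down gently, upright and centred on its own disc, and leave the dish where it is.

Things in the scene. Friction and masses are not known exactly. Their poses are not given: they have to be found in the camera images.
- weight_1_c (a point): The smallest of the four brass map weights, loose: a plain upright cylinder 26 mm in diameter and 40 mm tall (about 150 g), with a thin grey felt foot and a dark dot on top. This point is its centre, 20 mm above its underside; z is its axis. It starts standing on the desk (z = 0), at any of six spots nearer the robot than the wooden strip.
- weight_2_c (a point): The second smallest of the four brass map weights, loose: a plain upright cylinder 34 mm in diameter and 48 mm tall (about 250 g), with a thin grey felt foot and a dark dot on top. This point is its centre, 24 mm above its underside; z is its axis. It starts standing on the desk (z = 0), at any of six spots nearer the robot than the wooden strip.
- weight_3_c (a point): The second largest of the four brass map weights, loose: a plain upright cylinder 42 mm in diameter and 56 mm tall (about 400 g), with a thin grey felt foot and a dark dot on top. This point is its centre, 28 mm above its underside; z is its axis. It starts standing on the desk (z = 0), at any of six spots nearer the robot than the wooden strip.
- weight_4_c (a point): The largest of the four brass map weights, loose: a plain upright cylinder 50 mm in diameter and 64 mm tall (about 550 g), with a thin grey felt foot and a dark dot on top. This point is its centre, 32 mm above its underside; z is its axis. It starts standing on the desk (z = 0), at any of six spots nearer the robot than the wooden strip.
- pad_a: Black disc, 70 mm in diameter, inlaid flush in the top of the pale wooden strip (100 x 460 mm, 6 mm thick, fixed to the desk); first of four in a straight row, 88 mm apart, counted from the robot's left (+y). Origin: the disc's centre on the strip's top face, where a weight stands (6 mm above the desk); its y axis runs along the row from disc d towards disc a, x across the strip away from the robot.
- pad_b: Black disc, 70 mm in diameter, inlaid flush in the top of the pale wooden strip (100 x 460 mm, 6 mm thick, fixed to the desk); second of four in a straight row, 88 mm apart, counted from the robot's left (+y). Origin: the disc's centre on the strip's top face, where a weight stands (6 mm above the desk); its y axis runs along the row from disc d towards disc a, x across the strip away from the robot.
- pad_c: Black disc, 70 mm in diameter, inlaid flush in the top of the pale wooden strip (100 x 460 mm, 6 mm thick, fixed to the desk); third of four in a straight row, 88 mm apart, counted from the robot's left (+y). Origin: the disc's centre on the strip's top face, where a weight stands (6 mm above the desk); its y axis runs along the row from disc d towards disc a, x across the strip away from the robot.
- pad_d: Black disc, 70 mm in diameter, inlaid flush in the top of the pale wooden strip (100 x 460 mm, 6 mm thick, fixed to the desk); fourth of four in a straight row, 88 mm apart, counted from the robot's left (+y). Origin: the disc's centre on the strip's top face, where a weight stands (6 mm above the desk); its y axis runs along the row from disc d towards disc a, x across the strip away from the robot.
- end_plate: Upright aluminium plate fixed across one end of the wooden strip, 80 mm across the strip, 14 mm thick and 45 mm tall on a 30 mm wide foot, 75 mm beyond the centre of the nearest disc: beyond disc a on some days, beyond disc d on others. It marks the end where the largest weight stands. Origin: centre of its underside, on the strip; axes as the discs'.
- dish: Small loose white plastic bowl, 40 mm across and 16 mm tall, standing on the end of the strip opposite the end plate, 75 mm beyond the nearest disc's centre; it stays where it is. Origin: centre of its underside, on the strip.
Not all that is in view belongs to the job. Leave any purple or turquoise look-alike of the part that bears weight_2_c alone.

How it is judged (in metres and radians):
At the end, for the whole second after the job is handed in: All four weights stand upright (within 0.1 rad) on the strip, released and at rest, each centre within 15 mm of the centre of its own disc: largest on the disc next to the end plate, then second largest, second smallest, and smallest on the disc next to the dish (((horizontal distance between end_plate and pad_a below 0.12 m and horizontal distance between weight_4_c and pad_a below 0.015 m and horizontal distance between weight_3_c and pad_b below 0.015 m and horizontal distance between weight_2_c and pad_c below 0.015 m and horizontal distance between weight_1_c and pad_d below 0.015 m) or (horizontal distance between end_plate and pad_d below 0.12 m and horizontal distance between weight_4_c and pad_d below 0.015 m and horizontal distance between weight_3_c and pad_c below 0.015 m and horizontal distance between weight_2_c and pad_b below 0.015 m and horizontal distance between weight_1_c and pad_a below 0.015 m)) and angle between each of weight_1_c, weight_2_c, weight_3_c, weight_4_c's own z axis and vertical below 0.1 rad and height (world z) of weight_1_c between 0.022 and 0.03 m and linear speed of each of weight_1, weight_2, weight_3, weight_4 below 0.02 m/s and contact force between each of weight_1, weight_2, weight_3, weight_4 and the fingers below 0.1 N and height (world z) of weight_2_c between 0.026 and 0.034 m and height (world z) of weight_3_c between 0.03 and 0.038 m and height (world z) of weight_4_c between 0.034 and 0.042 m); the robot touches nothing.
It fails at once if the white dish is pushed more than 25 mm from its place (distance of dish from where it was at the start of the episode above 0.025 m).
It fails at once if the smallest weight is dropped: let go with its foot more than 20 mm above the strip's top (height (world z) of weight_1_c above 0.046 m and contact force between weight_1 and anything else below 0.05 N and contact force between weight_1 and the fingers below 0.05 N).
It fails at once if the second smallest weight is dropped: let go with its foot more than 20 mm above the strip's top (height (world z) of weight_2_c above 0.05 m and contact force between weight_2 and anything else below 0.05 N and contact force between weight_2 and the fingers below 0.05 N).
It fails at once if the second largest weight is dropped: let go with its foot more than 20 mm above the strip's top (height (world z) of weight_3_c above 0.054 m and contact force between weight_3 and anything else below 0.05 N and contact force between weight_3 and the fingers below 0.05 N).
It fails at once if the largest weight is dropped: let go with its foot more than 20 mm above the strip's top (height (world z) of weight_4_c above 0.058 m and contact force between weight_4 and anything else below 0.05 N and contact force between weight_4 and the fingers below 0.05 N).
It also fails if it takes over 96 s, if anything falls off the work surface, if the arm or the gripper's body presses on something with over 40 N, if the wrist force passes 120 N, or if a joint passes its speed limit or range.

### The arm

A 6-joint arm with a two-finger parallel gripper is mounted at the origin on the work surface. World frame = base frame: x ahead of the robot, y to its left, z up, the work surface at z = 0. Lengths are in m, angles in degrees, forces in N, time in s.
With the tool pointing down it reaches from about 0.3 to 0.75 m from the base axis. Payload 8.5 kg.
Tool frame: the origin (TCP) lies midway between the tips of the shut fingers; the grasp point (between the pads) lies 19 mm behind it; y points along the fingers, z is the direction in which the jaws open and shut, and the axes are right-handed (so a half turn about y gives the same grasp; the last joint's range is limited). The gripper opens to 85 mm and grips with 20 to 120 N. Pads are 22 mm wide; open, the fingers measure 114 mm over their backs; the gripper's body (76 mm by 85 mm) begins 54 mm behind the grasp point. The pads swing forward as they close: fully open they stand 13 mm farther back than shut.
Start: joints at [-77.768, 21.807, 74.336, -0, 83.858, -12.336], TCP at [0.229, -0.5, 0.231] pointing down, gripper open.
Joint ranges: [-178.18, 178.18], [-50.72, 133.34], [12.68, 142.11], [-81.47, 261.47], [9.98, 163.14], [-165.26, 165.26]. Speed limits (degrees/s): [136.94, 136.94, 180, 180, 180, 180].

### API

Orientations are given as a 3x3 rotation matrix whose columns are the frame's x, y, z axes.
In Python, from rig import status, imaging, job gives the robot as it stands. The module is installed in compiled form; this text tells all that it offers.
- The arm moves only by the tool jog_arm, never from a script. Its argument "rows" is a list of rows, each an object of numbers: "hand": the opening, from 0 (shut) to 1 (fully open); "dx", "dy", "dz": the shift along the tool's x, y, z in cm; "ax", "ay", "az": the turn, a rotation vector about the tool's x, y, z in degrees. In form: [{"hand": .., "dx": .., "dy": .., "dz": .., "ax": .., "ay": .., "az": ..}, ...]. A call has exactly 5 rows; each row shifts and turns the commanded pose from where the row before left it, along the tool's axes as they then stand; what a row does not reach is not made up. A row lasts 1/12 s, in which the tool goes at most 41.7 mm and 7.16 degrees, less where a joint would pass 70% of its speed; a pose out of reach is approached as far as the arm can. A call is refused whole if a number of a shift passes 4.17 or a number of a turn 7.16, either way. A call with a gripper value outside its range is refused whole. The fingers move at their own pace and stop on an object; "newtons" is the grip in N (left out, the last holds). Time passes only in rows, so rows that do not move let the fingers close, or fill a call up. It gives the time, the measured TCP pose, the force and the opening at its end, in the units of the state.
- status.observe(): the state, without advancing time (a new reading comes with each control period).
- imaging.get_image(name): name is "scene" or "top"; returns the picture (384x512x3 uint8, red, green, blue); there is no depth.
- imaging.camera_model(name): a dict with "K" (3x3 intrinsics, pixels), "distortion" ([k1, k2, p1, p2, k3] as OpenCV has them; the pictures are not rectified), "position" and "rotation" of the camera in the world. Camera axes: x right, y down, z forward; pixel columns grow to the right and rows downward; lengths in m; the calibration is good to about 2 mm. A picture is of the moment at which its call begins. camera_model takes no time and is no camera call.
- job.close_job(): hands the job in, once; it reports no verdict.
The state is a dict: "time_s": time; "q": joint angles; "qvel": joint speeds; "joint_efforts": joint torques, N m; "position": TCP position; "tool_rot": TCP orientation; "ft_force": force on the tool from outside, world axes, zero at the start; "wrist_torque": the same for the moment, N m; "grip_width": finger opening in m.
Only numpy, scipy, OpenCV 4.12 (cv2) and the standard library are available. Lean on these libraries where they do the work, as an engineer would, in place of code of your own. Each camera call takes 0.05 s, during which the arm holds its last target.

## Working session

There is one attempt and no reset: what is moved stays moved. The work goes in short steps, Python scripts to look and compute and a tool call to move; the robot and the scene stay as the last step left them, time stands still between calls to the robot, and variables do not carry over. Pictures are saved under pics/ and viewed, and the job is handed in when it is done.

Besides the shell and the picture viewer there is one more tool, called after "Call:" as a command line: name --argument value ..., lists and objects as JSON in quotes. jog_arm: Moves the arm, as the interface text tells. Its arguments: {"type":"object","properties":{"rows":{"type":"array"},"newtons":{"type":"number"}},"required":["rows"]}

```bash
mkdir -p pics
python3 - <<'E'
from rig import status, imaging
import cv2
s=status.observe()
for k,v in s.items(): print(k,v)
for n in ("scene","top"):
    m=imaging.camera_model(n); print(n,m)
    im=imaging.get_image(n); cv2.imwrite(f"pics/{n}0.png",cv2.resize(im[:,:,::-1],(800,600),interpolation=cv2.INTER_CUBIC)); cv2.imwrite(f"pics/{n}0_raw.png",im[:,:,::-1])
E
```

```text
time_s 0.0
q [-7.77685262e+01  2.18416316e+01  7.43862393e+01  1.82622530e-03
  8.38571509e+01 -1.23334763e+01]
qvel [ 0.05094246 -0.0877856  -0.0229589   0.0792993  -0.05607192  0.0012434 ]
joint_efforts [ 9.23042762e-05 -4.48453653e+01 -2.31281841e+01 -1.58050020e-04
  4.63713470e-03  7.53382295e-06]
position [ 0.22860994 -0.49991229  0.23069702]
tool_rot [[-9.09492070e-01 -2.83412523e-04  4.15721174e-01]
 [-4.15721125e-01  1.45693924e-03 -9.09490970e-01]
 [-3.47919359e-04 -9.99998899e-01 -1.44289525e-03]]
ft_force [-0.88946953  0.07141518  0.06840429]
wrist_torque [-0.03857843  0.02401224  0.04569107]
grip_width 0.08517207290714154
scene {'K': array([[434.67957013,   0.        , 252.30082453],
       [  0.        , 434.67957013, 190.29434157],
       [  0.        ,   0.        ,   1.        ]]), 'distortion': array([-0.01976608,  0.        ,  0.        ,  0.        ,  0.        ]), 'position': array([0.96294233, 0.53390325, 0.76132344]), 'rotation': array([[-0.76004586,  0.48047011, -0.43758287],
       [ 0.64982325,  0.55385922, -0.5205475 ],
       [-0.00774821, -0.6799915 , -0.73317905]])}
top {'K': array([[419.25854175,   0.        , 256.49677373],
       [  0.        , 419.25854175, 190.85854022],
       [  0.        ,   0.        ,   1.        ]]), 'distortion': array([-0.00035429,  0.        ,  0.        ,  0.        ,  0.        ]), 'position': array([ 0.40908123, -0.00406475,  1.00939916]), 'rotation': array([[-0.00447728, -0.99141251,  0.130695  ],
       [-0.99961015,  0.00803907,  0.02673785],
       [-0.02755891, -0.13052434, -0.99106201]])}
```

View pics/top0.png

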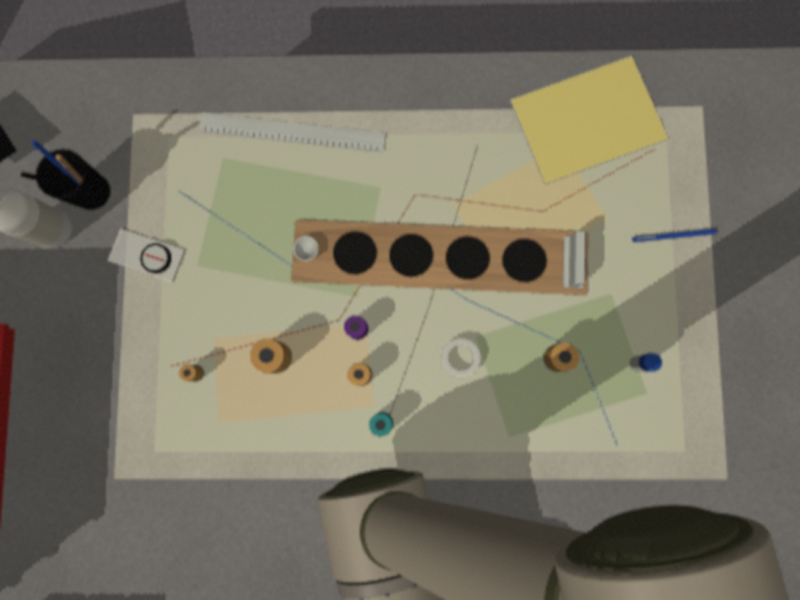

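View pics/scene0.png

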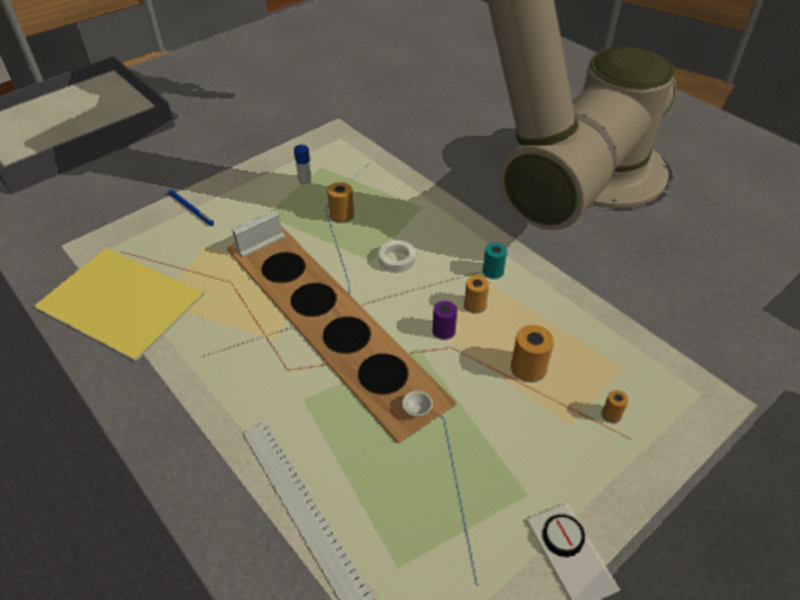

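The top view shows the end plate right of disc d at (574,260) and the dish by disc a at (306,248), so the largest goes to d. Weights, with 800x600 pixel positions: w1 (190,372), w4 (268,355), w2 (359,374), w3 (562,357). The purple weight (356,327) and the turquoise one (380,424) are decoys.

```bash
cat > h.py <<'E'
import numpy as np, cv2
from rig import imaging,status
def toworld(name,uv,z):
    m=imaging.camera_model(name)
    p=cv2.undistortPoints(np.array([[uv]],float),m["K"],m["distortion"])[0,0]
    d=m["rotation"]@np.array([p[0],p[1],1]); c=m["position"]
    return c+d*(z-c[2])/d[2]
def topix(name,P):
    m=imaging.camera_model(name); R=m["rotation"].T
    return cv2.projectPoints(np.array([P],float),cv2.Rodrigues(R)[0],-R@m["position"],m["K"],m["distortion"])[0][0,0]
E
python3 - <<'E'
import cv2,numpy as np
from h import *
t=cv2.imread("pics/top0_raw.png"); s=cv2.imread("pics/scene0_raw.png")
crops=[(121,238),(172,227),(230,239),(360,228)]
out=np.hstack([cv2.resize(t[y-20:y+20,x-20:x+20],(200,200),interpolation=cv2.INTER_NEAREST) for x,y in crops])
sc=[(394,260),(341,226),(305,188),(218,130)]
out2=np.hstack([cv2.resize(s[y-25:y+25,x-25:x+25],(200,200),interpolation=cv2.INTER_NEAREST) for x,y in sc])
cv2.imwrite("pics/crops.png",np.vstack([out,out2]))
# pads
for n,im,seeds in (("top",t,[(227,161),(263,163),(299,164),(335,166)]),("scene",s,[(245,239),(222,214),(200,192),(181,171)])):
    g=cv2.cvtColor(im,cv2.COLOR_BGR2GRAY)
    nl,lab,st,ce=cv2.connectedComponentsWithStats((g<45).astype(np.uint8))
    for x,y in seeds:
        l=lab[y,x]; print(n,ce[l],st[l][2:],toworld(n,ce[l],.006).round(4))
E
```

```text
top [226.74908425 161.27289377] [ 27  26 546] [0.6149 0.0954 0.006 ]
top [262.75868373 162.8226691 ] [ 27  26 547] [0.6101 0.0074 0.006 ]
top [298.88509874 164.55116697] [ 27  26 557] [ 0.605  -0.0802  0.006 ]
top [335.19607843 166.23351159] [ 27  26 561] [ 0.6    -0.1679  0.006 ]
scene [244.6192733  238.92575039] [ 32  25 633] [0.6172 0.0951 0.006 ]
scene [221.29908257 213.98715596] [ 30  23 545] [0.6124 0.0072 0.006 ]
scene [200.10403397 191.30997877] [ 29  21 471] [ 0.6077 -0.0809  0.006 ]
scene [180.88235294 170.83823529] [ 27  19 408] [ 0.6031 -0.1684  0.006 ]
```

View pics/crops.png

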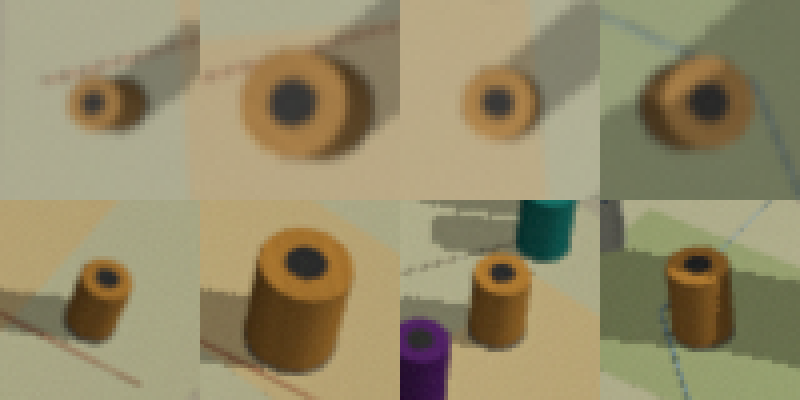

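The crops show all four brass weights with their dark top dots clearly visible. Next I get the dot centroids in both views.

Run:
```python
import cv2,numpy as np
from h import *
t=cv2.imread("pics/top0_raw.png"); s=cv2.imread("pics/scene0_raw.png")
H=[.04,.064,.048,.056]
seeds={"top":[(119.5,238.5),(170.5,227.5),(229.5,239.5),(361.5,228)],"scene":[(395.5,254),(342.5,216.5),(305.5,181),(217.5,121)]}
H={0:.04,1:.064,2:.048,3:.056}
for n,im in (("top",t),("scene",s)):
    for i,(x,y) in enumerate(seeds[n]):
        x0,y0=int(x)-6,int(y)-6
        c=im[y0:y0+13,x0:x0+13].astype(float)
        sat=c.max(2)-c.min(2)
        m=((sat<25)&(c.max(2)<85)).astype(np.uint8)
        nl,lab,st,ce=cv2.connectedComponentsWithStats(m)
        l=min(range(1,nl),key=lambda k:np.hypot(*(ce[k]-6)))
        uv=ce[l]+[x0,y0]
        print(n,"w%d"%[1,4,2,3][i],uv.round(1),st[l][2:],toworld(n,uv,H[i]).round(4))
for nm,uv in (("purple",(356,326)),("teal",(380,424))): print(nm,toworld("top",np.array(uv)/1.5625,.048))
print("ring",toworld("top",np.array((461,356))/1.5625,.01),"blue",toworld("top",np.array((652,362))/1.5625,.05),"dish",toworld("top",np.array((306,248))/1.5625,.02))
```

```text
top w1 [119.1 238.1] [3 3 8] [0.4289 0.3414 0.04  ]
top w4 [170.2 227.1] [ 8  8 49] [0.4527 0.217  0.064 ]
top w2 [229. 239.] [ 5  5 21] [0.4255 0.0852 0.048 ]
top w3 [361.2 228. ] [ 7  7 41] [ 0.4485 -0.214   0.056 ]
scene w1 [395.4 254.1] [ 4  3 11] [0.4299 0.34   0.04  ]
scene w4 [342.  216.1] [ 9  7 53] [0.4538 0.216  0.064 ]
scene w2 [305.  180.5] [ 5  4 16] [0.4265 0.0831 0.048 ]
scene w3 [216.7 120.5] [ 6  4 18] [ 0.451  -0.2162  0.056 ]
purple [0.49505547 0.08814339 0.048     ]
teal [0.35271282 0.05273803 0.048     ]
ring [ 0.45167147 -0.06814825  0.01      ] blue [ 0.43976681 -0.34063586  0.05      ] dish [0.61903857 0.16883276 0.02      ]
```

Call:
jog_arm --rows '[{"hand":1,"ay":5.56},{"hand":1,"ay":5.56},{"hand":1,"ay":5.56},{"hand":1,"ay":5.56},{"hand":1,"ay":5.56}]' --newtons 60

```text
invalid input at $.rows[0]: expected keys hand, dx, dy, dz, ax, ay, az
```

```bash
cat >> h.py <<'E'
W={1:(.4294,.3407),4:(.4532,.2165),2:(.4258,.0845),3:(.4497,-.215)}
PAD=dict(a=(.616,.0952),b=(.6112,.0073),c=(.6063,-.0805),d=(.6015,-.1682))
def go(*targets):
    s=status.observe(); R=np.array(s["tool_rot"]); p=np.array(s["position"])
    print("t",s["time_s"],"p",p.round(4),"w",round(s["grip_width"],4),"q6",s["q"][5].round(1),"F",np.round(s["ft_force"],1))
    zt=np.array([-.0557,-.9984,0]);yt=np.array([0,0,-1.]);xt=np.cross(yt,zt)
    Rt=np.stack([xt,yt,zt],1)
    print("turn needed deg",np.degrees(cv2.Rodrigues(R.T@Rt)[0].ravel()).round(2))
    for t in targets:
        d=100*R.T@(np.array(t)-p); print("to",t,"cm xyz",d.round(2)); p=np.array(t)
E
python3 -c "
from h import *
go((*W[4],.23),(*W[4],.02))"
```

```text
t 0.1 p [ 0.2286 -0.5     0.2308] w 0.0853 q6 -12.3 F [0.2 0.7 1.1]
turn needed deg [ 0.08 27.76  0.  ]
to (0.4532, 0.2165, 0.23) cm xyz [-50.21   0.16 -55.82]
to (0.4532, 0.2165, 0.02) cm xyz [1.0e-02 2.1e+01 3.0e-02]
```

Call:
jog_arm --rows '[{"hand":1,"dx":0,"dy":0,"dz":0,"ax":0,"ay":5.56,"az":0},{"hand":1,"dx":0,"dy":0,"dz":0,"ax":0,"ay":5.56,"az":0},{"hand":1,"dx":0,"dy":0,"dz":0,"ax":0,"ay":5.56,"az":0},{"hand":1,"dx":0,"dy":0,"dz":0,"ax":0,"ay":5.56,"az":0},{"hand":1,"dx":0,"dy":0,"dz":0,"ax":0,"ay":5.56,"az":0}]' --newtons 60

```text
time_s: 0.52
position: [0.2286, -0.5, 0.231]
tool_rot: [[-0.998, -0.0, -0.061], [0.061, 0.001, -0.998], [0.0, -1.0, -0.001]]
ft_force: [-0.2, 0.3, -0.0]
grip_width: 0.0853
```

```bash
python3 -c "
from h import *
go((*W[4],.23),(*W[4],.02))"
```

```text
t 0.5167 p [ 0.2286 -0.5     0.231 ] w 0.0853 q6 15.7 F [-0.2  0.3 -0. ]
turn needed deg [ 0.05 -0.31  0.01]
to (0.4532, 0.2165, 0.23) cm xyz [-18.03   0.15 -72.89]
to (0.4532, 0.2165, 0.02) cm xyz [-0.0e+00  2.1e+01  2.0e-02]
```

Call:
jog_arm --rows '[{"hand":1,"dx":-0.9,"dy":0,"dz":-3.64,"ax":0,"ay":0,"az":0},{"hand":1,"dx":-0.9,"dy":0,"dz":-3.64,"ax":0,"ay":0,"az":0},{"hand":1,"dx":-0.9,"dy":0,"dz":-3.64,"ax":0,"ay":0,"az":0},{"hand":1,"dx":-0.9,"dy":0,"dz":-3.64,"ax":0,"ay":0,"az":0},{"hand":1,"dx":-0.9,"dy":0,"dz":-3.64,"ax":0,"ay":0,"az":0}]'

```text
time_s: 0.93
position: [0.2839, -0.3191, 0.231]
tool_rot: [[-0.998, -0.0, -0.057], [0.057, 0.001, -0.998], [0.0, -1.0, -0.001]]
ft_force: [0.6, 0.2, -0.7]
grip_width: 0.0851
```

Call:
jog_arm --rows '[{"hand":1,"dx":-0.9,"dy":0,"dz":-3.64,"ax":0,"ay":0,"az":0},{"hand":1,"dx":-0.9,"dy":0,"dz":-3.64,"ax":0,"ay":0,"az":0},{"hand":1,"dx":-0.9,"dy":0,"dz":-3.64,"ax":0,"ay":0,"az":0},{"hand":1,"dx":-0.9,"dy":0,"dz":-3.64,"ax":0,"ay":0,"az":0},{"hand":1,"dx":-0.9,"dy":0,"dz":-3.64,"ax":0,"ay":0,"az":0}]'

```text
time_s: 1.35
position: [0.339, -0.14, 0.2313]
tool_rot: [[-0.998, -0.0, -0.057], [0.057, 0.0, -0.998], [0.0, -1.0, -0.0]]
ft_force: [0.1, -0.9, 0.4]
grip_width: 0.0855
```

Call:
jog_arm --rows '[{"hand":1,"dx":-0.9,"dy":0,"dz":-3.64,"ax":0,"ay":0,"az":0},{"hand":1,"dx":-0.9,"dy":0,"dz":-3.64,"ax":0,"ay":0,"az":0},{"hand":1,"dx":-0.9,"dy":0,"dz":-3.64,"ax":0,"ay":0,"az":0},{"hand":1,"dx":-0.9,"dy":0,"dz":-3.64,"ax":0,"ay":0,"az":0},{"hand":1,"dx":-0.9,"dy":0,"dz":-3.64,"ax":0,"ay":0,"az":0}]'

```text
time_s: 1.77
position: [0.3942, 0.0393, 0.2313]
tool_rot: [[-0.998, 0.0, -0.056], [0.056, -0.0, -0.998], [-0.0, -1.0, 0.0]]
ft_force: [0.7, -1.4, 0.4]
grip_width: 0.0856
```

Call:
jog_arm --rows '[{"hand":1,"dx":-0.9,"dy":0,"dz":-3.64,"ax":0,"ay":0,"az":0},{"hand":1,"dx":-0.9,"dy":0,"dz":-3.64,"ax":0,"ay":0,"az":0},{"hand":1,"dx":-0.9,"dy":0,"dz":-3.64,"ax":0,"ay":0,"az":0},{"hand":1,"dx":-0.9,"dy":0,"dz":-3.64,"ax":0,"ay":0,"az":0},{"hand":1,"dx":-0.9,"dy":0,"dz":-3.64,"ax":0,"ay":0,"az":0}]'

```text
time_s: 2.18
position: [0.4494, 0.2186, 0.2311]
tool_rot: [[-0.998, -0.001, -0.056], [0.056, -0.0, -0.998], [0.001, -1.0, 0.0]]
ft_force: [1.0, -0.7, -0.2]
grip_width: 0.0855
```

```bash
python3 -c "
from h import *
go((*W[4],.12),(*W[4],.02))"
```

```text
t 2.1833 p [0.4494 0.2186 0.2311] w 0.0855 q6 105.6 F [ 1.  -0.7 -0.2]
turn needed deg [-0.01 -0.02  0.03]
to (0.4532, 0.2165, 0.12) cm xyz [-0.4  11.11  0.18]
to (0.4532, 0.2165, 0.02) cm xyz [-0.01 10.   -0.  ]
```

Call:
jog_arm --rows '[{"hand":1,"dx":-0.08,"dy":2.22,"dz":0.04,"ax":0,"ay":0,"az":0},{"hand":1,"dx":-0.08,"dy":2.22,"dz":0.04,"ax":0,"ay":0,"az":0},{"hand":1,"dx":-0.08,"dy":2.22,"dz":0.04,"ax":0,"ay":0,"az":0},{"hand":1,"dx":-0.08,"dy":2.22,"dz":0.04,"ax":0,"ay":0,"az":0},{"hand":1,"dx":-0.08,"dy":2.22,"dz":0.04,"ax":0,"ay":0,"az":0}]'

```text
time_s: 2.6
position: [0.453, 0.2144, 0.1191]
tool_rot: [[-0.998, -0.0, -0.056], [0.056, -0.0, -0.998], [0.0, -1.0, 0.0]]
ft_force: [0.2, 0.3, 0.4]
grip_width: 0.0855
```

Call:
jog_arm --rows '[{"hand":1,"dx":0,"dy":2,"dz":0,"ax":0,"ay":0,"az":0},{"hand":1,"dx":0,"dy":2,"dz":0,"ax":0,"ay":0,"az":0},{"hand":1,"dx":0,"dy":2,"dz":0,"ax":0,"ay":0,"az":0},{"hand":1,"dx":0,"dy":2,"dz":0,"ax":0,"ay":0,"az":0},{"hand":1,"dx":0,"dy":2,"dz":0,"ax":0,"ay":0,"az":0}]'

```text
time_s: 3.02
position: [0.4531, 0.2142, 0.0192]
tool_rot: [[-0.998, -0.0, -0.056], [0.056, -0.0, -0.998], [0.0, -1.0, 0.0]]
ft_force: [0.4, -0.7, -0.5]
grip_width: 0.0852
```

Call:
jog_arm --rows '[{"hand":0,"dx":0,"dy":0,"dz":0,"ax":0,"ay":0,"az":0},{"hand":0,"dx":0,"dy":0,"dz":0,"ax":0,"ay":0,"az":0},{"hand":0,"dx":0,"dy":0,"dz":0,"ax":0,"ay":0,"az":0},{"hand":0,"dx":0,"dy":0,"dz":0,"ax":0,"ay":0,"az":0},{"hand":0,"dx":0,"dy":0,"dz":0,"ax":0,"ay":0,"az":0}]' --newtons 60

```text
time_s: 3.43
position: [0.4541, 0.2147, 0.0217]
tool_rot: [[-0.998, 0.003, -0.056], [0.056, 0.001, -0.998], [-0.003, -1.0, -0.001]]
ft_force: [-0.4, 2.1, 5.2]
grip_width: 0.0489
```

Run:
```python
from h import *
go((*W[4],.02))
for n in ("top","scene"): cv2.imwrite(f"pics/g4{n}.png",cv2.resize(imaging.get_image(n)[:,:,::-1],(800,600)))
```

```text
t 3.4333 p [0.4541 0.2147 0.0217] w 0.0489 q6 105.0 F [-0.4  2.1  5.2]
turn needed deg [ 0.06 -0.03 -0.16]
to (0.4532, 0.2165, 0.02) cm xyz [ 0.1   0.17 -0.18]
```

View pics/g4scene.png

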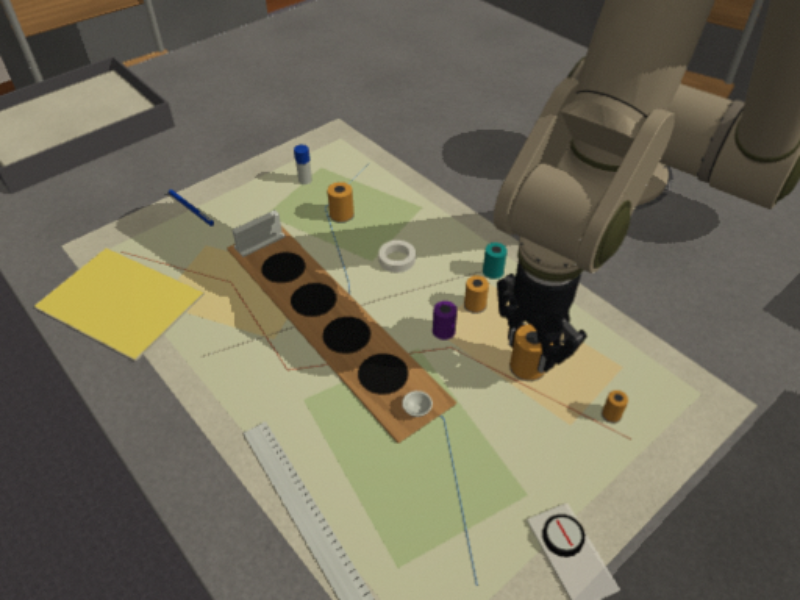

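The scene view shows the gripper around w4 at (530,350), width 49 mm. Next I lift and carry it.

Call:
jog_arm --rows '[{"hand":0,"dx":0,"dy":-1,"dz":0,"ax":0,"ay":0,"az":0},{"hand":0,"dx":0,"dy":-3,"dz":0,"ax":0,"ay":0,"az":0},{"hand":0,"dx":0,"dy":-4,"dz":0,"ax":0,"ay":0,"az":0},{"hand":0,"dx":0,"dy":-3,"dz":0,"ax":0,"ay":0,"az":0},{"hand":0,"dx":0,"dy":-1,"dz":0,"ax":0,"ay":0,"az":0}]'

```text
time_s: 3.95
position: [0.4544, 0.2145, 0.1447]
tool_rot: [[-0.998, 0.006, -0.056], [0.056, 0.001, -0.998], [-0.006, -1.0, -0.001]]
ft_force: [1.3, 0.7, -4.7]
grip_width: 0.0488
```

Call:
jog_arm --rows '[{"hand":0,"dx":-1,"dy":0,"dz":2.2,"ax":0,"ay":0,"az":0},{"hand":0,"dx":-1.5,"dy":0,"dz":3.3,"ax":0,"ay":0,"az":0},{"hand":0,"dx":-1.6,"dy":0,"dz":3.6,"ax":0,"ay":0,"az":0},{"hand":0,"dx":-1.6,"dy":0,"dz":3.6,"ax":0,"ay":0,"az":0},{"hand":0,"dx":-1.6,"dy":0,"dz":3.6,"ax":0,"ay":0,"az":0}]'

```text
time_s: 4.37
position: [0.5166, 0.0457, 0.1402]
tool_rot: [[-0.998, -0.001, -0.056], [0.056, -0.0, -0.998], [0.001, -1.0, 0.0]]
ft_force: [1.5, -0.2, -6.0]
grip_width: 0.0491
```

Call:
jog_arm --rows '[{"hand":0,"dx":-1.6,"dy":0,"dz":3.6,"ax":0,"ay":0,"az":0},{"hand":0,"dx":-1.6,"dy":0,"dz":3.6,"ax":0,"ay":0,"az":0},{"hand":0,"dx":-1.6,"dy":0,"dz":3.6,"ax":0,"ay":0,"az":0},{"hand":0,"dx":-1.6,"dy":0,"dz":3.6,"ax":0,"ay":0,"az":0},{"hand":0,"dx":-1.6,"dy":0,"dz":3.6,"ax":0,"ay":0,"az":0}]'

```text
time_s: 4.78
position: [0.5863, -0.1386, 0.14]
tool_rot: [[-0.998, -0.002, -0.057], [0.057, 0.001, -0.998], [0.002, -1.0, -0.0]]
ft_force: [0.5, 0.1, -5.1]
grip_width: 0.0493
```

Call:
jog_arm --rows '[{"hand":0,"dx":-1,"dy":0,"dz":2,"ax":0,"ay":0,"az":0},{"hand":0,"dx":-0.4,"dy":0,"dz":0.8,"ax":0,"ay":0,"az":0},{"hand":0,"dx":0,"dy":0,"dz":0,"ax":0,"ay":0,"az":0},{"hand":0,"dx":0,"dy":0,"dz":0,"ax":0,"ay":0,"az":0},{"hand":0,"dx":0,"dy":0,"dz":0,"ax":0,"ay":0,"az":0}]'

```text
time_s: 5.2
position: [0.5985, -0.164, 0.1402]
tool_rot: [[-0.998, -0.001, -0.055], [0.055, 0.001, -0.998], [0.001, -1.0, -0.001]]
ft_force: [0.8, 0.5, -5.9]
grip_width: 0.0491
```

Run:
```python
from h import *
go((*PAD["d"],.06),(*PAD["d"],.028))
for n in ("top","scene"): cv2.imwrite(f"pics/c4{n}.png",cv2.resize(imaging.get_image(n)[:,:,::-1],(800,600)))
```

```text
t 5.2 p [ 0.5985 -0.164   0.1402] w 0.0491 q6 66.9 F [ 0.8  0.5 -5.9]
turn needed deg [0.05 0.03 0.08]
to (0.6015, -0.1682, 0.06) cm xyz [-0.34  8.02  0.41]
to (0.6015, -0.1682, 0.028) cm xyz [-0.   3.2  0. ]
```

View pics/c4scene.png

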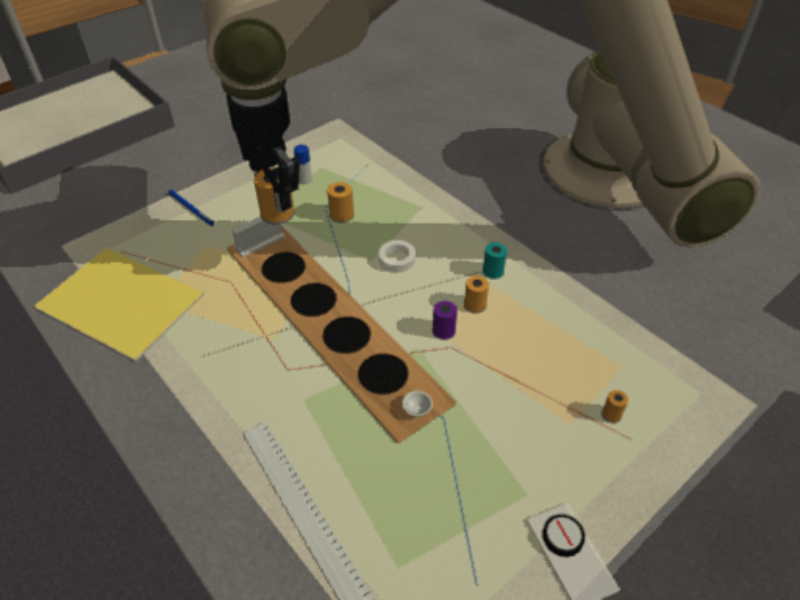

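Call:
jog_arm --rows '[{"hand":0,"dx":-0.07,"dy":1.5,"dz":0.08,"ax":0,"ay":0,"az":0},{"hand":0,"dx":-0.07,"dy":3,"dz":0.08,"ax":0,"ay":0,"az":0},{"hand":0,"dx":-0.07,"dy":3,"dz":0.08,"ax":0,"ay":0,"az":0},{"hand":0,"dx":-0.07,"dy":2,"dz":0.08,"ax":0,"ay":0,"az":0},{"hand":0,"dx":-0.07,"dy":1,"dz":0.08,"ax":0,"ay":0,"az":0}]'

```text
time_s: 5.72
position: [0.6011, -0.1682, 0.0327]
tool_rot: [[-0.998, -0.004, -0.055], [0.055, 0.002, -0.998], [0.004, -1.0, -0.002]]
ft_force: [-1.3, -0.1, -5.7]
grip_width: 0.0491
```

Call:
jog_arm --rows '[{"hand":0,"dx":0,"dy":0.2,"dz":0,"ax":0,"ay":0,"az":0},{"hand":0,"dx":0,"dy":0.1,"dz":0,"ax":0,"ay":0,"az":0},{"hand":0,"dx":0,"dy":0,"dz":0,"ax":0,"ay":0,"az":0},{"hand":0,"dx":0,"dy":0,"dz":0,"ax":0,"ay":0,"az":0},{"hand":0,"dx":0,"dy":0,"dz":0,"ax":0,"ay":0,"az":0}]'

```text
time_s: 6.13
position: [0.6029, -0.1699, 0.0336]
tool_rot: [[-0.998, 0.002, -0.056], [0.056, -0.001, -0.998], [-0.002, -1.0, 0.001]]
ft_force: [-0.2, 0.3, -5.4]
grip_width: 0.0486
```

Run:
```python
from h import *
go((*PAD["d"],.026))
```

```text
t 6.1333 p [ 0.6029 -0.1699  0.0336] w 0.0486 q6 66.7 F [-0.2  0.3 -5.4]
turn needed deg [-0.05 -0.03 -0.12]
to (0.6015, -0.1682, 0.026) cm xyz [ 0.15  0.76 -0.16]
```

Call:
jog_arm --rows '[{"hand":0,"dx":0.03,"dy":0.1,"dz":-0.05,"ax":0,"ay":0,"az":0},{"hand":0,"dx":0.03,"dy":0.1,"dz":-0.05,"ax":0,"ay":0,"az":0},{"hand":0,"dx":0,"dy":0.1,"dz":0,"ax":0,"ay":0,"az":0},{"hand":0,"dx":0,"dy":0.1,"dz":0,"ax":0,"ay":0,"az":0},{"hand":0,"dx":0,"dy":0,"dz":0,"ax":0,"ay":0,"az":0}]'

```text
time_s: 6.55
position: [0.6017, -0.1686, 0.028]
tool_rot: [[-0.998, -0.0, -0.056], [0.056, 0.0, -0.998], [0.0, -1.0, -0.0]]
ft_force: [0.6, -0.1, -5.4]
grip_width: 0.049
```

Call:
jog_arm --rows '[{"hand":0,"dx":0,"dy":0.1,"dz":0,"ax":0,"ay":0,"az":0},{"hand":0,"dx":0,"dy":0.1,"dz":0,"ax":0,"ay":0,"az":0},{"hand":0,"dx":0,"dy":0,"dz":0,"ax":0,"ay":0,"az":0},{"hand":0,"dx":0,"dy":0,"dz":0,"ax":0,"ay":0,"az":0},{"hand":0,"dx":0,"dy":0,"dz":0,"ax":0,"ay":0,"az":0}]'

```text
time_s: 6.97
position: [0.6019, -0.1687, 0.0277]
tool_rot: [[-0.998, 0.001, -0.056], [0.056, -0.0, -0.998], [-0.001, -1.0, 0.0]]
ft_force: [-5.2, 1.8, 6.1]
grip_width: 0.0487
```

The force changed from -5.4 N to +6.1 N, so the weight has landed. I open and check.

Call:
jog_arm --rows '[{"hand":0.75,"dx":0,"dy":0,"dz":0,"ax":0,"ay":0,"az":0},{"hand":0.75,"dx":0,"dy":0,"dz":0,"ax":0,"ay":0,"az":0},{"hand":0.75,"dx":0,"dy":0,"dz":0,"ax":0,"ay":0,"az":0},{"hand":0.75,"dx":0,"dy":0,"dz":0,"ax":0,"ay":0,"az":0},{"hand":0.75,"dx":0,"dy":0,"dz":0,"ax":0,"ay":0,"az":0}]'

```text
time_s: 7.38
position: [0.602, -0.1688, 0.0264]
tool_rot: [[-0.998, 0.0, -0.056], [0.056, -0.0, -0.998], [-0.0, -1.0, 0.0]]
ft_force: [0.2, 0.1, 1.2]
grip_width: 0.0643
```

Call:
jog_arm --rows '[{"hand":0.75,"dx":0,"dy":-1,"dz":0,"ax":0,"ay":0,"az":0},{"hand":0.75,"dx":0,"dy":-2,"dz":0,"ax":0,"ay":0,"az":0},{"hand":0.75,"dx":0,"dy":-4,"dz":0,"ax":0,"ay":0,"az":0},{"hand":0.75,"dx":0,"dy":-4,"dz":0,"ax":0,"ay":0,"az":0},{"hand":1,"dx":0,"dy":-2,"dz":0,"ax":0,"ay":0,"az":0}]'

```text
time_s: 7.8
position: [0.603, -0.1692, 0.1621]
tool_rot: [[-0.998, 0.006, -0.056], [0.056, -0.003, -0.998], [-0.006, -1.0, 0.003]]
ft_force: [0.2, 0.5, 0.9]
grip_width: 0.0742
```

Run:
```python
from h import *
go((*W[3],.15),(*W[3],.018))
for n in ("top","scene"): cv2.imwrite(f"pics/p4{n}.png",cv2.resize(imaging.get_image(n)[:,:,::-1],(800,600)))
```

```text
t 7.8 p [ 0.603  -0.1692  0.1621] w 0.0742 q6 66.7 F [0.2 0.5 0.9]
turn needed deg [-0.16 -0.03 -0.37]
to (0.4497, -0.215, 0.15) cm xyz [15.06  1.13  5.43]
to (0.4497, -0.215, 0.018) cm xyz [ 0.09 13.2  -0.04]
```

View pics/p4scene.png

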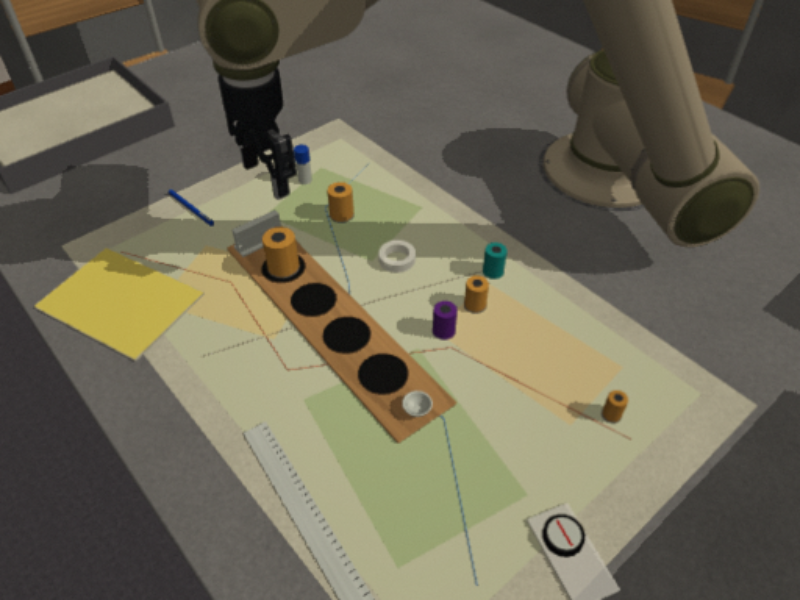

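w4 stands on disc d (disc centre about (283,268), weight top (279,237)). Next is w3.

Call:
jog_arm --rows '[{"hand":1,"dx":3,"dy":0,"dz":1.08,"ax":0,"ay":0,"az":0},{"hand":1,"dx":3,"dy":0,"dz":1.08,"ax":0,"ay":0,"az":0},{"hand":1,"dx":3,"dy":0,"dz":1.08,"ax":0,"ay":0,"az":0},{"hand":1,"dx":3,"dy":0,"dz":1.08,"ax":0,"ay":0,"az":0},{"hand":1,"dx":3,"dy":0,"dz":1.08,"ax":0,"ay":0,"az":0}]'

```text
time_s: 8.32
position: [0.4472, -0.2139, 0.1558]
tool_rot: [[-0.998, -0.001, -0.056], [0.056, 0.001, -0.998], [0.001, -1.0, -0.001]]
ft_force: [0.7, 0.2, 0.5]
grip_width: 0.0856
```

Call:
jog_arm --rows '[{"hand":1,"dx":0,"dy":1,"dz":0,"ax":0,"ay":0,"az":0},{"hand":1,"dx":0,"dy":1,"dz":0,"ax":0,"ay":0,"az":0},{"hand":1,"dx":0,"dy":1,"dz":0,"ax":0,"ay":0,"az":0},{"hand":1,"dx":0,"dy":0.5,"dz":0,"ax":0,"ay":0,"az":0},{"hand":1,"dx":0,"dy":0.5,"dz":0,"ax":0,"ay":0,"az":0}]'

```text
time_s: 8.73
position: [0.4488, -0.214, 0.1156]
tool_rot: [[-0.998, -0.001, -0.056], [0.056, 0.001, -0.998], [0.001, -1.0, -0.001]]
ft_force: [0.2, 0.0, 0.2]
grip_width: 0.0856
```

Run:
```python
from h import *
go((*W[3],.018))
```

```text
t 8.7333 p [ 0.4488 -0.214   0.1156] w 0.0856 q6 54.1 F [0.2 0.  0.2]
turn needed deg [ 0.04 -0.04  0.06]
to (0.4497, -0.215, 0.018) cm xyz [-0.11  9.76  0.1 ]
```

Call:
jog_arm --rows '[{"hand":1,"dx":-0.02,"dy":2,"dz":0.02,"ax":0,"ay":0,"az":0},{"hand":1,"dx":-0.02,"dy":2.5,"dz":0.02,"ax":0,"ay":0,"az":0},{"hand":1,"dx":-0.02,"dy":2.5,"dz":0.02,"ax":0,"ay":0,"az":0},{"hand":1,"dx":-0.02,"dy":1.8,"dz":0.02,"ax":0,"ay":0,"az":0},{"hand":1,"dx":-0.02,"dy":1,"dz":0.02,"ax":0,"ay":0,"az":0}]'

```text
time_s: 9.15
position: [0.4494, -0.2146, 0.0163]
tool_rot: [[-0.998, -0.002, -0.056], [0.056, 0.002, -0.998], [0.002, -1.0, -0.002]]
ft_force: [0.6, -0.2, 0.1]
grip_width: 0.0854
```

Call:
jog_arm --rows '[{"hand":0,"dx":0,"dy":0,"dz":0,"ax":0,"ay":0,"az":0},{"hand":0,"dx":0,"dy":0,"dz":0,"ax":0,"ay":0,"az":0},{"hand":0,"dx":0,"dy":0,"dz":0,"ax":0,"ay":0,"az":0},{"hand":0,"dx":0,"dy":0,"dz":0,"ax":0,"ay":0,"az":0},{"hand":0,"dx":0,"dy":0,"dz":0,"ax":0,"ay":0,"az":0}]'

```text
time_s: 9.57
position: [0.4505, -0.2154, 0.0195]
tool_rot: [[-0.998, 0.002, -0.056], [0.056, -0.001, -0.998], [-0.002, -1.0, 0.001]]
ft_force: [-0.4, 1.4, 6.4]
grip_width: 0.0409
```

Call:
jog_arm --rows '[{"hand":0,"dx":0,"dy":0,"dz":0,"ax":0,"ay":0,"az":0},{"hand":0,"dx":0,"dy":0,"dz":0,"ax":0,"ay":0,"az":0},{"hand":0,"dx":0,"dy":-2,"dz":0,"ax":0,"ay":0,"az":0},{"hand":0,"dx":0,"dy":-4,"dz":0,"ax":0,"ay":0,"az":0},{"hand":0,"dx":0,"dy":-4,"dz":0,"ax":0,"ay":0,"az":0}]'

```text
time_s: 9.98
position: [0.4491, -0.2145, 0.1189]
tool_rot: [[-0.998, -0.003, -0.056], [0.056, 0.002, -0.998], [0.003, -1.0, -0.002]]
ft_force: [1.0, -0.9, -4.4]
grip_width: 0.0407
```

Run:
```python
from h import *
go((*PAD["c"],.15))
```

```text
t 9.9833 p [ 0.4491 -0.2145  0.1189] w 0.0407 q6 54.0 F [ 1.  -0.9 -4.4]
turn needed deg [ 0.12 -0.04  0.17]
to (0.6063, -0.0805, 0.15) cm xyz [-14.93  -3.13 -14.27]
```

Call:
jog_arm --rows '[{"hand":0,"dx":-1.5,"dy":-1,"dz":-1.4,"ax":0,"ay":0,"az":0},{"hand":0,"dx":-2.5,"dy":-1,"dz":-2.4,"ax":0,"ay":0,"az":0},{"hand":0,"dx":-2.5,"dy":-0.5,"dz":-2.4,"ax":0,"ay":0,"az":0},{"hand":0,"dx":-2.5,"dy":0,"dz":-2.4,"ax":0,"ay":0,"az":0},{"hand":0,"dx":-2.5,"dy":0,"dz":-2.4,"ax":0,"ay":0,"az":0}]'

```text
time_s: 10.4
position: [0.5718, -0.1105, 0.1438]
tool_rot: [[-0.998, 0.0, -0.057], [0.057, -0.0, -0.998], [-0.0, -1.0, 0.0]]
ft_force: [0.4, -1.0, -4.7]
grip_width: 0.0408
```

Call:
jog_arm --rows '[{"hand":0,"dx":-2,"dy":0,"dz":-2,"ax":0,"ay":0,"az":0},{"hand":0,"dx":-1.3,"dy":0,"dz":-1.1,"ax":0,"ay":0,"az":0},{"hand":0,"dx":0,"dy":0,"dz":0,"ax":0,"ay":0,"az":0},{"hand":0,"dx":0,"dy":0,"dz":0,"ax":0,"ay":0,"az":0},{"hand":0,"dx":0,"dy":0,"dz":0,"ax":0,"ay":0,"az":0}]'

```text
time_s: 10.82
position: [0.605, -0.083, 0.1431]
tool_rot: [[-0.998, -0.001, -0.057], [0.057, 0.0, -0.998], [0.001, -1.0, -0.0]]
ft_force: [0.5, -0.2, -4.0]
grip_width: 0.041
```

Run:
```python
from h import *
go((*PAD["c"],.03))
```

```text
t 10.8167 p [ 0.605  -0.083   0.1431] w 0.041 q6 74.3 F [ 0.5 -0.2 -4. ]
turn needed deg [ 0.   -0.05  0.07]
to (0.6063, -0.0805, 0.03) cm xyz [-0.13 11.3  -0.26]
```

Call:
jog_arm --rows '[{"hand":0,"dx":-0.02,"dy":2,"dz":-0.05,"ax":0,"ay":0,"az":0},{"hand":0,"dx":-0.02,"dy":3,"dz":-0.05,"ax":0,"ay":0,"az":0},{"hand":0,"dx":-0.02,"dy":3,"dz":-0.05,"ax":0,"ay":0,"az":0},{"hand":0,"dx":-0.02,"dy":2.2,"dz":-0.05,"ax":0,"ay":0,"az":0},{"hand":0,"dx":-0.02,"dy":1,"dz":-0.05,"ax":0,"ay":0,"az":0}]'

```text
time_s: 11.23
position: [0.6047, -0.0808, 0.0285]
tool_rot: [[-0.998, -0.005, -0.058], [0.058, 0.002, -0.998], [0.005, -1.0, -0.001]]
ft_force: [-0.1, 0.5, -4.4]
grip_width: 0.0407
```

Call:
jog_arm --rows '[{"hand":0,"dx":0,"dy":0.1,"dz":0,"ax":0,"ay":0,"az":0},{"hand":0,"dx":0,"dy":0.1,"dz":0,"ax":0,"ay":0,"az":0},{"hand":0,"dx":0,"dy":0.1,"dz":0,"ax":0,"ay":0,"az":0},{"hand":0,"dx":0,"dy":0.1,"dz":0,"ax":0,"ay":0,"az":0},{"hand":0,"dx":0,"dy":0,"dz":0,"ax":0,"ay":0,"az":0}]'

```text
time_s: 11.65
position: [0.6072, -0.0805, 0.0283]
tool_rot: [[-0.998, 0.002, -0.056], [0.056, -0.001, -0.998], [-0.002, -1.0, 0.0]]
ft_force: [-0.4, -0.3, -3.0]
grip_width: 0.0407
```

Call:
jog_arm --rows '[{"hand":0,"dx":0,"dy":0.1,"dz":0,"ax":0,"ay":0,"az":0},{"hand":0,"dx":0,"dy":0.1,"dz":0,"ax":0,"ay":0,"az":0},{"hand":0,"dx":0,"dy":0,"dz":0,"ax":0,"ay":0,"az":0},{"hand":0,"dx":0,"dy":0,"dz":0,"ax":0,"ay":0,"az":0},{"hand":0,"dx":0,"dy":0,"dz":0,"ax":0,"ay":0,"az":0}]'

```text
time_s: 12.07
position: [0.607, -0.0803, 0.0256]
tool_rot: [[-0.998, 0.0, -0.056], [0.056, -0.0, -0.998], [-0.0, -1.0, 0.0]]
ft_force: [-0.1, -0.0, -2.2]
grip_width: 0.0411
```

Call:
jog_arm --rows '[{"hand":0,"dx":0,"dy":0.1,"dz":0,"ax":0,"ay":0,"az":0},{"hand":0,"dx":0,"dy":0,"dz":0,"ax":0,"ay":0,"az":0},{"hand":0,"dx":0,"dy":0,"dz":0,"ax":0,"ay":0,"az":0},{"hand":0,"dx":0,"dy":0,"dz":0,"ax":0,"ay":0,"az":0},{"hand":0,"dx":0,"dy":0,"dz":0,"ax":0,"ay":0,"az":0}]'

```text
time_s: 12.48
position: [0.607, -0.0804, 0.0255]
tool_rot: [[-0.998, 0.001, -0.056], [0.056, -0.0, -0.998], [-0.001, -1.0, 0.0]]
ft_force: [-3.3, 0.7, 6.6]
grip_width: 0.041
```

Call:
jog_arm --rows '[{"hand":0.65,"dx":0,"dy":0,"dz":0,"ax":0,"ay":0,"az":0},{"hand":0.65,"dx":0,"dy":0,"dz":0,"ax":0,"ay":0,"az":0},{"hand":0.65,"dx":0,"dy":0,"dz":0,"ax":0,"ay":0,"az":0},{"hand":0.65,"dx":0,"dy":0,"dz":0,"ax":0,"ay":0,"az":0},{"hand":0.65,"dx":0,"dy":0,"dz":0,"ax":0,"ay":0,"az":0}]'

```text
time_s: 12.9
position: [0.6069, -0.0804, 0.0243]
tool_rot: [[-0.998, 0.0, -0.056], [0.056, -0.0, -0.998], [-0.0, -1.0, 0.0]]
ft_force: [-0.4, 0.2, 0.1]
grip_width: 0.0552
```

Call:
jog_arm --rows '[{"hand":0.65,"dx":0,"dy":-1,"dz":0,"ax":0,"ay":0,"az":0},{"hand":0.65,"dx":0,"dy":-2,"dz":0,"ax":0,"ay":0,"az":0},{"hand":0.65,"dx":0,"dy":-4,"dz":0,"ax":0,"ay":0,"az":0},{"hand":0.65,"dx":0,"dy":-4,"dz":0,"ax":0,"ay":0,"az":0},{"hand":0.65,"dx":0,"dy":-2,"dz":0,"ax":0,"ay":0,"az":0}]'

```text
time_s: 13.32
position: [0.608, -0.0807, 0.16]
tool_rot: [[-0.998, 0.007, -0.056], [0.056, -0.002, -0.998], [-0.007, -1.0, 0.002]]
ft_force: [0.5, -0.5, 0.9]
grip_width: 0.0556
```

Run:
```python
from h import *
go((*W[2],.15),(*W[2],.012))
for n in ("top","scene"): cv2.imwrite(f"pics/p3{n}.png",cv2.resize(imaging.get_image(n)[:,:,::-1],(800,600)))
```

```text
t 13.3167 p [ 0.608  -0.0807  0.16  ] w 0.0556 q6 74.6 F [ 0.5 -0.5  0.9]
turn needed deg [-0.11 -0.03 -0.38]
to (0.4258, 0.0845, 0.15) cm xyz [ 19.13   0.84 -15.47]
to (0.4258, 0.0845, 0.012) cm xyz [ 0.09 13.8  -0.03]
```

View pics/p3scene.png

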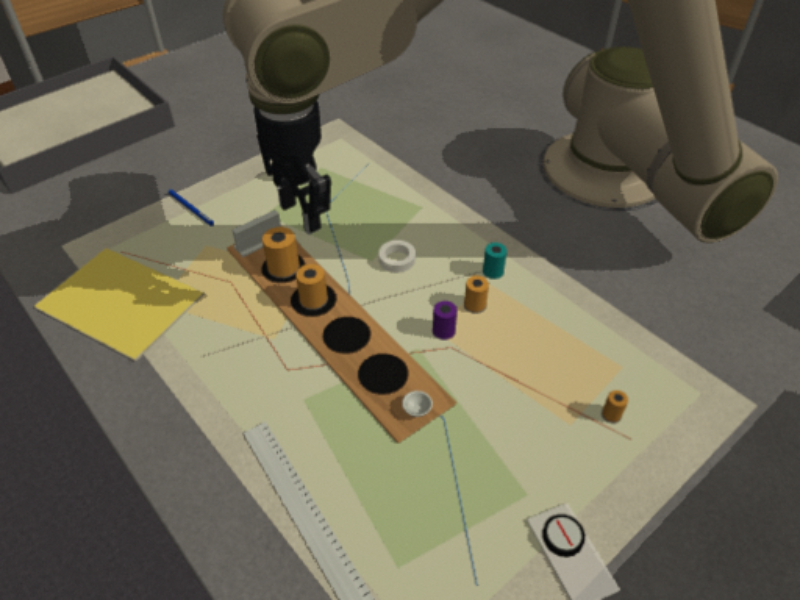

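w4 and w3 stand on discs d and c (tops near (279,237) and (311,273)). Next is w2.

Call:
jog_arm --rows '[{"hand":0.75,"dx":2.73,"dy":0,"dz":-2.21,"ax":0,"ay":0,"az":0},{"hand":0.75,"dx":2.73,"dy":0,"dz":-2.21,"ax":0,"ay":0,"az":0},{"hand":0.75,"dx":2.73,"dy":0,"dz":-2.21,"ax":0,"ay":0,"az":0},{"hand":0.75,"dx":2.73,"dy":0,"dz":-2.21,"ax":0,"ay":0,"az":0},{"hand":0.75,"dx":2.73,"dy":0,"dz":-2.21,"ax":0,"ay":0,"az":0}]'

```text
time_s: 13.83
position: [0.4749, 0.0387, 0.1537]
tool_rot: [[-0.998, -0.001, -0.057], [0.057, 0.0, -0.998], [0.001, -1.0, -0.0]]
ft_force: [1.1, -0.2, -0.3]
grip_width: 0.0638
```

Call:
jog_arm --rows '[{"hand":0.75,"dx":2.73,"dy":0,"dz":-2.21,"ax":0,"ay":0,"az":0},{"hand":0.75,"dx":2.73,"dy":0,"dz":-2.21,"ax":0,"ay":0,"az":0},{"hand":0.75,"dx":0,"dy":2,"dz":0,"ax":0,"ay":0,"az":0},{"hand":0.75,"dx":0,"dy":2,"dz":0,"ax":0,"ay":0,"az":0},{"hand":0.75,"dx":0,"dy":0,"dz":0,"ax":0,"ay":0,"az":0}]'

```text
time_s: 14.25
position: [0.4225, 0.0854, 0.1118]
tool_rot: [[-0.998, -0.006, -0.056], [0.056, 0.0, -0.998], [0.006, -1.0, -0.0]]
ft_force: [-0.3, -0.1, -0.7]
grip_width: 0.0638
```

Run:
```python
from h import *
go((*W[2],.012))
```

```text
t 14.25 p [0.4225 0.0854 0.1118] w 0.0638 q6 88.8 F [-0.3 -0.1 -0.7]
turn needed deg [0.01 0.   0.34]
to (0.4258, 0.0845, 0.012) cm xyz [-0.39  9.98  0.07]
```

Call:
jog_arm --rows '[{"hand":0.75,"dx":-0.05,"dy":2,"dz":0.01,"ax":0,"ay":0,"az":0},{"hand":0.75,"dx":-0.05,"dy":3,"dz":0.01,"ax":0,"ay":0,"az":0},{"hand":0.75,"dx":-0.05,"dy":3,"dz":0.01,"ax":0,"ay":0,"az":0},{"hand":0.75,"dx":-0.05,"dy":1.4,"dz":0.01,"ax":0,"ay":0,"az":0},{"hand":0.75,"dx":-0.05,"dy":0.6,"dz":0.01,"ax":0,"ay":0,"az":0}]'

```text
time_s: 14.67
position: [0.4266, 0.0841, 0.0128]
tool_rot: [[-0.998, -0.004, -0.057], [0.057, 0.0, -0.998], [0.004, -1.0, -0.0]]
ft_force: [0.7, -0.5, -0.6]
grip_width: 0.0638
```

Call:
jog_arm --rows '[{"hand":0.75,"dx":0,"dy":0,"dz":0,"ax":0,"ay":0,"az":0},{"hand":0.75,"dx":0,"dy":0,"dz":0,"ax":0,"ay":0,"az":0},{"hand":0,"dx":0,"dy":0,"dz":0,"ax":0,"ay":0,"az":0},{"hand":0,"dx":0,"dy":0,"dz":0,"ax":0,"ay":0,"az":0},{"hand":0,"dx":0,"dy":0,"dz":0,"ax":0,"ay":0,"az":0}]'

```text
time_s: 15.08
position: [0.4278, 0.0842, 0.0154]
tool_rot: [[-0.998, 0.002, -0.056], [0.056, -0.0, -0.998], [-0.002, -1.0, 0.0]]
ft_force: [-3.1, 0.4, 7.5]
grip_width: 0.0325
```

Call:
jog_arm --rows '[{"hand":0,"dx":0,"dy":0,"dz":0,"ax":0,"ay":0,"az":0},{"hand":0,"dx":0,"dy":0,"dz":0,"ax":0,"ay":0,"az":0},{"hand":0,"dx":0,"dy":0,"dz":0,"ax":0,"ay":0,"az":0},{"hand":0,"dx":0,"dy":0,"dz":0,"ax":0,"ay":0,"az":0},{"hand":0,"dx":0,"dy":0,"dz":0,"ax":0,"ay":0,"az":0}]'

```text
time_s: 15.5
position: [0.4277, 0.0842, 0.0155]
tool_rot: [[-0.998, 0.002, -0.056], [0.056, -0.0, -0.998], [-0.002, -1.0, 0.0]]
ft_force: [-1.2, -0.2, 8.6]
grip_width: 0.0328
```

Call:
jog_arm --rows '[{"hand":0,"dx":0,"dy":-1,"dz":0,"ax":0,"ay":0,"az":0},{"hand":0,"dx":0,"dy":-3,"dz":0,"ax":0,"ay":0,"az":0},{"hand":0,"dx":0,"dy":-4,"dz":0,"ax":0,"ay":0,"az":0},{"hand":0,"dx":0,"dy":-3,"dz":0,"ax":0,"ay":0,"az":0},{"hand":0,"dx":0,"dy":-1,"dz":0,"ax":0,"ay":0,"az":0}]'

```text
time_s: 15.92
position: [0.4285, 0.0843, 0.1387]
tool_rot: [[-0.998, 0.007, -0.056], [0.056, -0.001, -0.998], [-0.007, -1.0, 0.0]]
ft_force: [1.0, 0.0, -3.1]
grip_width: 0.0325
```

Call:
jog_arm --rows '[{"hand":0,"dx":-2,"dy":0,"dz":0.7,"ax":0,"ay":0,"az":0},{"hand":0,"dx":-3,"dy":0,"dz":1.1,"ax":0,"ay":0,"az":0},{"hand":0,"dx":-3,"dy":0,"dz":1.1,"ax":0,"ay":0,"az":0},{"hand":0,"dx":-3,"dy":0,"dz":1.1,"ax":0,"ay":0,"az":0},{"hand":0,"dx":-3,"dy":0,"dz":1.1,"ax":0,"ay":0,"az":0}]'

```text
time_s: 16.33
position: [0.565, 0.0249, 0.1346]
tool_rot: [[-0.998, -0.0, -0.056], [0.056, 0.0, -0.998], [0.0, -1.0, -0.0]]
ft_force: [0.0, 0.0, -3.3]
grip_width: 0.0326
```

Call:
jog_arm --rows '[{"hand":0,"dx":-3,"dy":0,"dz":1,"ax":0,"ay":0,"az":0},{"hand":0,"dx":-1.8,"dy":0,"dz":0.6,"ax":0,"ay":0,"az":0},{"hand":0,"dx":0,"dy":0,"dz":0,"ax":0,"ay":0,"az":0},{"hand":0,"dx":0,"dy":0,"dz":0,"ax":0,"ay":0,"az":0},{"hand":0,"dx":0,"dy":0,"dz":0,"ax":0,"ay":0,"az":0}]'

```text
time_s: 16.75
position: [0.6102, 0.0071, 0.1342]
tool_rot: [[-0.998, -0.001, -0.056], [0.056, 0.0, -0.998], [0.001, -1.0, -0.0]]
ft_force: [-0.2, -0.6, -2.3]
grip_width: 0.0322
```

Run:
```python
from h import *
b=PAD["b"]; go((b[0]+.001,b[1],.026))
```

```text
t 16.75 p [0.6102 0.0071 0.1342] w 0.0322 q6 82.8 F [-0.2 -0.6 -2.3]
turn needed deg [ 0.02 -0.03  0.08]
to (0.6122, 0.0073, 0.026) cm xyz [-0.21 10.82 -0.02]
```

Call:
jog_arm --rows '[{"hand":0,"dx":-0.04,"dy":2,"dz":0,"ax":0,"ay":0,"az":0},{"hand":0,"dx":-0.04,"dy":3,"dz":0,"ax":0,"ay":0,"az":0},{"hand":0,"dx":-0.04,"dy":3,"dz":0,"ax":0,"ay":0,"az":0},{"hand":0,"dx":-0.04,"dy":2,"dz":0,"ax":0,"ay":0,"az":0},{"hand":0,"dx":-0.04,"dy":0.9,"dz":0,"ax":0,"ay":0,"az":0}]'

```text
time_s: 17.17
position: [0.6109, 0.0074, 0.0229]
tool_rot: [[-0.998, -0.005, -0.056], [0.056, 0.001, -0.998], [0.005, -1.0, -0.001]]
ft_force: [-0.2, -0.5, -3.5]
grip_width: 0.0324
```

Call:
jog_arm --rows '[{"hand":0,"dx":0,"dy":0.1,"dz":0,"ax":0,"ay":0,"az":0},{"hand":0,"dx":0,"dy":0.1,"dz":0,"ax":0,"ay":0,"az":0},{"hand":0,"dx":0,"dy":0.1,"dz":0,"ax":0,"ay":0,"az":0},{"hand":0,"dx":0,"dy":0,"dz":0,"ax":0,"ay":0,"az":0},{"hand":0,"dx":0,"dy":0,"dz":0,"ax":0,"ay":0,"az":0}]'

```text
time_s: 17.58
position: [0.6136, 0.0066, 0.0235]
tool_rot: [[-0.998, 0.002, -0.056], [0.056, -0.0, -0.998], [-0.002, -1.0, 0.0]]
ft_force: [0.3, -0.0, -3.5]
grip_width: 0.0328
```

Call:
jog_arm --rows '[{"hand":0,"dx":0.02,"dy":0.1,"dz":0,"ax":0,"ay":0,"az":0},{"hand":0,"dx":0.02,"dy":0.1,"dz":0,"ax":0,"ay":0,"az":0},{"hand":0,"dx":0,"dy":0,"dz":0,"ax":0,"ay":0,"az":0},{"hand":0,"dx":0,"dy":0,"dz":0,"ax":0,"ay":0,"az":0},{"hand":0,"dx":0,"dy":0,"dz":0,"ax":0,"ay":0,"az":0}]'

```text
time_s: 18.0
position: [0.6132, 0.0066, 0.0215]
tool_rot: [[-0.998, 0.002, -0.056], [0.056, -0.0, -0.998], [-0.002, -1.0, 0.0]]
ft_force: [-1.6, 0.6, 5.3]
grip_width: 0.0325
```

Call:
jog_arm --rows '[{"hand":0.57,"dx":0,"dy":0,"dz":0,"ax":0,"ay":0,"az":0},{"hand":0.57,"dx":0,"dy":0,"dz":0,"ax":0,"ay":0,"az":0},{"hand":0.57,"dx":0,"dy":0,"dz":0,"ax":0,"ay":0,"az":0},{"hand":0.57,"dx":0,"dy":0,"dz":0,"ax":0,"ay":0,"az":0},{"hand":0.57,"dx":0,"dy":0,"dz":0,"ax":0,"ay":0,"az":0}]'

```text
time_s: 18.42
position: [0.6128, 0.0067, 0.0203]
tool_rot: [[-0.998, -0.0, -0.056], [0.056, 0.0, -0.998], [0.0, -1.0, -0.0]]
ft_force: [-0.3, -0.2, -0.3]
grip_width: 0.0488
```

Call:
jog_arm --rows '[{"hand":0.57,"dx":0,"dy":-1,"dz":0,"ax":0,"ay":0,"az":0},{"hand":0.57,"dx":0,"dy":-2,"dz":0,"ax":0,"ay":0,"az":0},{"hand":0.57,"dx":0,"dy":-4,"dz":0,"ax":0,"ay":0,"az":0},{"hand":0.57,"dx":0,"dy":-4,"dz":0,"ax":0,"ay":0,"az":0},{"hand":0.57,"dx":0,"dy":-2,"dz":0,"ax":0,"ay":0,"az":0}]'

```text
time_s: 18.83
position: [0.614, 0.0065, 0.156]
tool_rot: [[-0.998, 0.007, -0.056], [0.056, -0.001, -0.998], [-0.007, -1.0, 0.001]]
ft_force: [0.6, -0.3, 0.6]
grip_width: 0.049
```

Run:
```python
from h import *
go((*W[1],.15),(*W[1],.008))
for n in ("top","scene"): cv2.imwrite(f"pics/p2{n}.png",cv2.resize(imaging.get_image(n)[:,:,::-1],(800,600)))
```

```text
t 18.8333 p [0.614  0.0065 0.156 ] w 0.049 q6 82.8 F [ 0.6 -0.3  0.6]
turn needed deg [-0.05 -0.03 -0.39]
to (0.4294, 0.3407, 0.15) cm xyz [ 20.31   0.44 -32.33]
to (0.4294, 0.3407, 0.008) cm xyz [ 1.00e-01  1.42e+01 -1.00e-02]
```

View pics/p2scene.png

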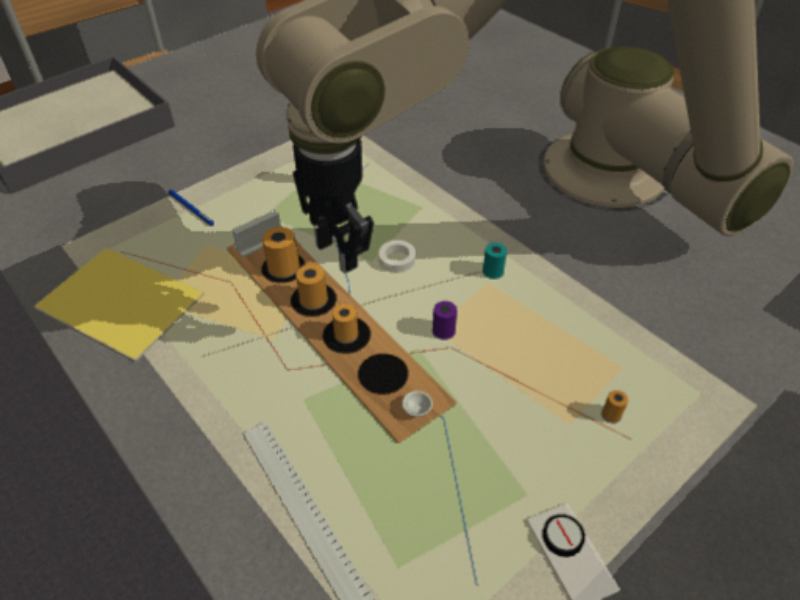

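Three weights now stand on discs d, c and b; the w2 top is near (345,312). Next is w1 at (616,398).

Call:
jog_arm --rows '[{"hand":0.7,"dx":2.02,"dy":0,"dz":-3.23,"ax":0,"ay":0,"az":0},{"hand":0.7,"dx":2.02,"dy":0,"dz":-3.23,"ax":0,"ay":0,"az":0},{"hand":0.7,"dx":2.02,"dy":0,"dz":-3.23,"ax":0,"ay":0,"az":0},{"hand":0.7,"dx":2.02,"dy":0,"dz":-3.23,"ax":0,"ay":0,"az":0},{"hand":0.7,"dx":2.02,"dy":0,"dz":-3.23,"ax":0,"ay":0,"az":0}]'

```text
time_s: 19.35
position: [0.5195, 0.1748, 0.1498]
tool_rot: [[-0.998, -0.001, -0.057], [0.057, -0.0, -0.998], [0.001, -1.0, 0.0]]
ft_force: [1.2, -0.2, 0.1]
grip_width: 0.06
```

Call:
jog_arm --rows '[{"hand":0.7,"dx":2.02,"dy":0,"dz":-3.23,"ax":0,"ay":0,"az":0},{"hand":0.7,"dx":2.02,"dy":0,"dz":-3.23,"ax":0,"ay":0,"az":0},{"hand":0.7,"dx":2.02,"dy":0,"dz":-3.23,"ax":0,"ay":0,"az":0},{"hand":0.7,"dx":2.02,"dy":0,"dz":-3.23,"ax":0,"ay":0,"az":0},{"hand":0.7,"dx":2.02,"dy":0,"dz":-3.23,"ax":0,"ay":0,"az":0}]'

```text
time_s: 19.77
position: [0.4277, 0.3418, 0.1498]
tool_rot: [[-0.998, -0.001, -0.057], [0.057, -0.001, -0.998], [0.001, -1.0, 0.001]]
ft_force: [1.0, 0.4, -0.6]
grip_width: 0.06
```

Call:
jog_arm --rows '[{"hand":0.7,"dx":0,"dy":2,"dz":0,"ax":0,"ay":0,"az":0},{"hand":0.7,"dx":0,"dy":2,"dz":0,"ax":0,"ay":0,"az":0},{"hand":0.7,"dx":0,"dy":0,"dz":0,"ax":0,"ay":0,"az":0},{"hand":0.7,"dx":0,"dy":0,"dz":0,"ax":0,"ay":0,"az":0},{"hand":0.7,"dx":0,"dy":0,"dz":0,"ax":0,"ay":0,"az":0}]'

```text
time_s: 20.18
position: [0.4297, 0.3404, 0.111]
tool_rot: [[-0.998, 0.0, -0.057], [0.057, 0.0, -0.998], [-0.0, -1.0, -0.0]]
ft_force: [-0.6, 0.2, -0.4]
grip_width: 0.0597
```

Run:
```python
from h import *
go((*W[1],.008))
```

```text
t 20.1833 p [0.4297 0.3404 0.111 ] w 0.0597 q6 119.3 F [-0.6  0.2 -0.4]
turn needed deg [ 0.02 -0.07 -0.02]
to (0.4294, 0.3407, 0.008) cm xyz [ 0.04 10.3  -0.03]
```

Call:
jog_arm --rows '[{"hand":0.7,"dx":0.01,"dy":2,"dz":0,"ax":0,"ay":0,"az":0},{"hand":0.7,"dx":0,"dy":3,"dz":0,"ax":0,"ay":0,"az":0},{"hand":0.7,"dx":0,"dy":3,"dz":0,"ax":0,"ay":0,"az":0},{"hand":0.7,"dx":0,"dy":1.5,"dz":0,"ax":0,"ay":0,"az":0},{"hand":0.7,"dx":0,"dy":0.7,"dz":0,"ax":0,"ay":0,"az":0}]'

```text
time_s: 20.6
position: [0.4291, 0.34, 0.0072]
tool_rot: [[-0.998, -0.002, -0.057], [0.057, -0.001, -0.998], [0.002, -1.0, 0.001]]
ft_force: [0.2, -0.0, 0.0]
grip_width: 0.0595
```

Call:
jog_arm --rows '[{"hand":0.7,"dx":0,"dy":0,"dz":0,"ax":0,"ay":0,"az":0},{"hand":0.7,"dx":0,"dy":0,"dz":0,"ax":0,"ay":0,"az":0},{"hand":0,"dx":0,"dy":0,"dz":0,"ax":0,"ay":0,"az":0},{"hand":0,"dx":0,"dy":0,"dz":0,"ax":0,"ay":0,"az":0},{"hand":0,"dx":0,"dy":0,"dz":0,"ax":0,"ay":0,"az":0}]' --newtons 45

```text
time_s: 21.02
position: [0.4297, 0.3408, 0.0095]
tool_rot: [[-0.998, 0.002, -0.056], [0.056, 0.001, -0.998], [-0.002, -1.0, -0.001]]
ft_force: [-2.4, -2.5, 15.3]
grip_width: 0.025
```

Call:
jog_arm --rows '[{"hand":0,"dx":0,"dy":0,"dz":0,"ax":0,"ay":0,"az":0},{"hand":0,"dx":0,"dy":0,"dz":0,"ax":0,"ay":0,"az":0},{"hand":0,"dx":0,"dy":0,"dz":0,"ax":0,"ay":0,"az":0},{"hand":0,"dx":0,"dy":0,"dz":0,"ax":0,"ay":0,"az":0},{"hand":0,"dx":0,"dy":0,"dz":0,"ax":0,"ay":0,"az":0}]'

```text
time_s: 21.43
position: [0.4297, 0.3407, 0.0096]
tool_rot: [[-0.998, 0.002, -0.056], [0.056, 0.001, -0.998], [-0.002, -1.0, -0.001]]
ft_force: [-1.0, -0.6, 6.4]
grip_width: 0.0247
```

Call:
jog_arm --rows '[{"hand":0,"dx":0,"dy":-1,"dz":0,"ax":0,"ay":0,"az":0},{"hand":0,"dx":0,"dy":-3,"dz":0,"ax":0,"ay":0,"az":0},{"hand":0,"dx":0,"dy":-4,"dz":0,"ax":0,"ay":0,"az":0},{"hand":0,"dx":0,"dy":-3,"dz":0,"ax":0,"ay":0,"az":0},{"hand":0,"dx":0,"dy":-1,"dz":0,"ax":0,"ay":0,"az":0}]'

```text
time_s: 21.85
position: [0.4305, 0.3414, 0.1337]
tool_rot: [[-0.998, 0.007, -0.056], [0.056, 0.004, -0.998], [-0.007, -1.0, -0.004]]
ft_force: [-0.5, 0.7, -1.3]
grip_width: 0.0249
```

Call:
jog_arm --rows '[{"hand":0,"dx":-1.3,"dy":0,"dz":1.5,"ax":0,"ay":0,"az":0},{"hand":0,"dx":-2.4,"dy":0,"dz":2.8,"ax":0,"ay":0,"az":0},{"hand":0,"dx":-2.4,"dy":0,"dz":2.8,"ax":0,"ay":0,"az":0},{"hand":0,"dx":-2.4,"dy":0,"dz":2.8,"ax":0,"ay":0,"az":0},{"hand":0,"dx":-2.4,"dy":0,"dz":2.8,"ax":0,"ay":0,"az":0}]'

```text
time_s: 22.27
position: [0.5312, 0.2061, 0.1282]
tool_rot: [[-0.998, -0.001, -0.056], [0.056, -0.0, -0.998], [0.001, -1.0, 0.0]]
ft_force: [1.3, 1.2, -1.4]
grip_width: 0.0244
```

Call:
jog_arm --rows '[{"hand":0,"dx":-2.4,"dy":0,"dz":2.8,"ax":0,"ay":0,"az":0},{"hand":0,"dx":-2.4,"dy":0,"dz":2.8,"ax":0,"ay":0,"az":0},{"hand":0,"dx":-2.4,"dy":0,"dz":2.8,"ax":0,"ay":0,"az":0},{"hand":0,"dx":-1.5,"dy":0,"dz":1.8,"ax":0,"ay":0,"az":0},{"hand":0,"dx":-0.4,"dy":0,"dz":0.6,"ax":0,"ay":0,"az":0}]'

```text
time_s: 22.68
position: [0.6172, 0.0913, 0.1276]
tool_rot: [[-0.998, -0.0, -0.06], [0.06, -0.001, -0.998], [0.0, -1.0, 0.001]]
ft_force: [-0.3, 0.2, -1.1]
grip_width: 0.0248
```

Call:
jog_arm --rows '[{"hand":0,"dx":0,"dy":0,"dz":0,"ax":0,"ay":0,"az":0},{"hand":0,"dx":0,"dy":0,"dz":0,"ax":0,"ay":0,"az":0},{"hand":0,"dx":0,"dy":0,"dz":0,"ax":0,"ay":0,"az":0},{"hand":0,"dx":0,"dy":0,"dz":0,"ax":0,"ay":0,"az":0},{"hand":0,"dx":0,"dy":0,"dz":0,"ax":0,"ay":0,"az":0}]'

```text
time_s: 23.1
position: [0.6151, 0.0957, 0.1285]
tool_rot: [[-0.998, -0.0, -0.055], [0.055, 0.0, -0.998], [0.0, -1.0, -0.0]]
ft_force: [0.4, 0.3, -0.8]
grip_width: 0.0246
```

Run:
```python
from h import *
go((*PAD["a"],.02))
```

```text
t 23.1 p [0.6151 0.0957 0.1285] w 0.0246 q6 91.1 F [ 0.4  0.3 -0.8]
turn needed deg [0.   0.05 0.  ]
to (0.616, 0.0952, 0.02) cm xyz [-0.1  10.85  0.05]
```

Call:
jog_arm --rows '[{"hand":0,"dx":-0.02,"dy":2,"dz":0.01,"ax":0,"ay":0,"az":0},{"hand":0,"dx":-0.02,"dy":3,"dz":0.01,"ax":0,"ay":0,"az":0},{"hand":0,"dx":-0.02,"dy":3,"dz":0.01,"ax":0,"ay":0,"az":0},{"hand":0,"dx":-0.02,"dy":2,"dz":0.01,"ax":0,"ay":0,"az":0},{"hand":0,"dx":-0.02,"dy":0.9,"dz":0.01,"ax":0,"ay":0,"az":0}]'

```text
time_s: 23.52
position: [0.6149, 0.0948, 0.0165]
tool_rot: [[-0.998, -0.005, -0.056], [0.056, 0.0, -0.998], [0.005, -1.0, 0.0]]
ft_force: [-0.1, 0.3, -1.1]
grip_width: 0.0243
```

Call:
jog_arm --rows '[{"hand":0,"dx":0,"dy":0.1,"dz":0,"ax":0,"ay":0,"az":0},{"hand":0,"dx":0,"dy":0.1,"dz":0,"ax":0,"ay":0,"az":0},{"hand":0,"dx":0,"dy":0.1,"dz":0,"ax":0,"ay":0,"az":0},{"hand":0,"dx":0,"dy":0,"dz":0,"ax":0,"ay":0,"az":0},{"hand":0,"dx":0,"dy":0,"dz":0,"ax":0,"ay":0,"az":0}]'

```text
time_s: 23.93
position: [0.6171, 0.0941, 0.0174]
tool_rot: [[-0.998, 0.002, -0.056], [0.056, -0.0, -0.998], [-0.002, -1.0, -0.0]]
ft_force: [0.3, -0.6, -2.1]
grip_width: 0.025
```

Call:
jog_arm --rows '[{"hand":0,"dx":0,"dy":0.1,"dz":0,"ax":0,"ay":0,"az":0},{"hand":0,"dx":0,"dy":0,"dz":0,"ax":0,"ay":0,"az":0},{"hand":0,"dx":0,"dy":0,"dz":0,"ax":0,"ay":0,"az":0},{"hand":0,"dx":0,"dy":0,"dz":0,"ax":0,"ay":0,"az":0},{"hand":0,"dx":0,"dy":0,"dz":0,"ax":0,"ay":0,"az":0}]'

```text
time_s: 24.35
position: [0.6167, 0.0941, 0.0156]
tool_rot: [[-0.998, 0.0, -0.056], [0.056, -0.0, -0.998], [-0.0, -1.0, 0.0]]
ft_force: [0.2, -0.5, 0.6]
grip_width: 0.0249
```

Call:
jog_arm --rows '[{"hand":0,"dx":0,"dy":0.1,"dz":0,"ax":0,"ay":0,"az":0},{"hand":0,"dx":0,"dy":0,"dz":0,"ax":0,"ay":0,"az":0},{"hand":0,"dx":0,"dy":0,"dz":0,"ax":0,"ay":0,"az":0},{"hand":0,"dx":0,"dy":0,"dz":0,"ax":0,"ay":0,"az":0},{"hand":0,"dx":0,"dy":0,"dz":0,"ax":0,"ay":0,"az":0}]'

```text
time_s: 24.77
position: [0.6168, 0.0941, 0.0156]
tool_rot: [[-0.998, 0.001, -0.056], [0.056, -0.0, -0.998], [-0.001, -1.0, 0.0]]
ft_force: [-4.2, 0.1, 8.8]
grip_width: 0.0249
```

Call:
jog_arm --rows '[{"hand":0.48,"dx":0,"dy":0,"dz":0,"ax":0,"ay":0,"az":0},{"hand":0.48,"dx":0,"dy":0,"dz":0,"ax":0,"ay":0,"az":0},{"hand":0.48,"dx":0,"dy":0,"dz":0,"ax":0,"ay":0,"az":0},{"hand":0.48,"dx":0,"dy":0,"dz":0,"ax":0,"ay":0,"az":0},{"hand":0.48,"dx":0,"dy":0,"dz":0,"ax":0,"ay":0,"az":0}]'

```text
time_s: 25.18
position: [0.6166, 0.0941, 0.0141]
tool_rot: [[-0.998, -0.0, -0.056], [0.056, 0.0, -0.998], [0.0, -1.0, -0.0]]
ft_force: [0.1, -0.0, 0.6]
grip_width: 0.0412
```

Call:
jog_arm --rows '[{"hand":0.48,"dx":0,"dy":-1,"dz":0,"ax":0,"ay":0,"az":0},{"hand":0.48,"dx":0,"dy":-2,"dz":0,"ax":0,"ay":0,"az":0},{"hand":0.48,"dx":0,"dy":-4,"dz":0,"ax":0,"ay":0,"az":0},{"hand":0.48,"dx":0,"dy":-4,"dz":0,"ax":0,"ay":0,"az":0},{"hand":0.48,"dx":0,"dy":-2,"dz":0,"ax":0,"ay":0,"az":0}]'

```text
time_s: 25.6
position: [0.6178, 0.0941, 0.15]
tool_rot: [[-0.998, 0.007, -0.056], [0.056, -0.0, -0.998], [-0.007, -1.0, -0.0]]
ft_force: [0.7, 0.4, 0.5]
grip_width: 0.0409
```

Call:
jog_arm --rows '[{"hand":0.48,"dx":3.5,"dy":-1,"dz":0,"ax":0,"ay":0,"az":0},{"hand":0.48,"dx":3.5,"dy":-1,"dz":0,"ax":0,"ay":0,"az":0},{"hand":0.48,"dx":3.5,"dy":-1,"dz":0,"ax":0,"ay":0,"az":0},{"hand":0.48,"dx":3.5,"dy":-1,"dz":0,"ax":0,"ay":0,"az":0},{"hand":0.48,"dx":3.5,"dy":-1,"dz":0,"ax":0,"ay":0,"az":0}]'

```text
time_s: 26.02
position: [0.44, 0.104, 0.1953]
tool_rot: [[-0.998, 0.001, -0.056], [0.056, -0.0, -0.998], [-0.001, -1.0, -0.0]]
ft_force: [0.3, 0.3, 0.9]
grip_width: 0.041
```

Call:
jog_arm --rows '[{"hand":0.48,"dx":1.5,"dy":-1,"dz":-3.5,"ax":0,"ay":0,"az":0},{"hand":0.48,"dx":1,"dy":-1,"dz":-3.5,"ax":0,"ay":0,"az":0},{"hand":0.48,"dx":1,"dy":0,"dz":-3.5,"ax":0,"ay":0,"az":0},{"hand":0.48,"dx":0,"dy":0,"dz":-3.5,"ax":0,"ay":0,"az":0},{"hand":0.48,"dx":0,"dy":0,"dz":-3.5,"ax":0,"ay":0,"az":0}]'

```text
time_s: 26.43
position: [0.416, 0.2824, 0.2156]
tool_rot: [[-0.998, 0.002, -0.056], [0.056, 0.001, -0.998], [-0.002, -1.0, -0.001]]
ft_force: [0.9, 0.5, -0.4]
grip_width: 0.0409
```

Run:
```python
from h import *
for n in ("top","scene"):
    im=imaging.get_image(n)[:,:,::-1]; cv2.imwrite(f"pics/f{n}_raw.png",im); cv2.imwrite(f"pics/f{n}.png",cv2.resize(im,(800,600)))
    c=im[130:200,170:400] if n=="top" else im[130:280,140:290]
    cv2.imwrite(f"pics/f{n}c.png",cv2.resize(c,None,fx=3.4,fy=3.4,interpolation=cv2.INTER_CUBIC))
```

```text
(no output)
```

View pics/ftopc.png

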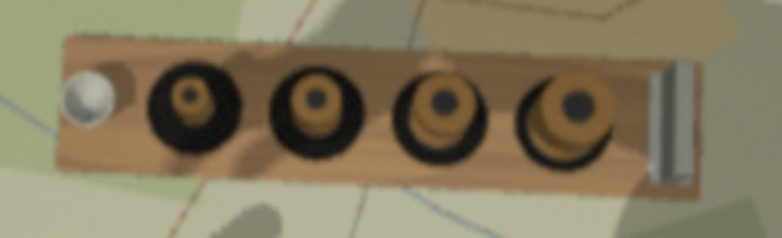

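View pics/fscene.png

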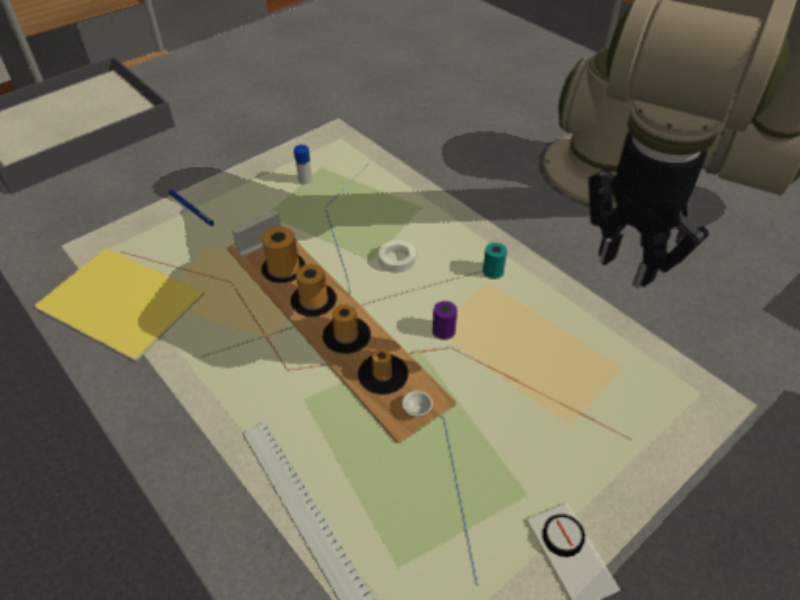

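All four weights stand upright. The crop shows the top dots at about (190,95), (317,98), (445,102) and (578,106), with the dish at (88,97). I quantify the offsets from these dots.

Run:
```python
from h import *
dots=[(190,95),(317,98),(445,102),(578,106)]
for (x,y),p,h,w in zip(dots,"abcd",(.046,.054,.062,.070),(1,2,3,4)):
    uv=((x+.5)/3.4-.5+170,(y+.5)/3.4-.5+130); P=toworld("top",uv,h)
    t=toworld("top",{"a":(226.75,161.27),"b":(262.76,162.82),"c":(298.89,164.55),"d":(335.2,166.23)}[p],.006)
    print("w",w,P[:2].round(4),"off mm (top cam)",(1000*(P-t)[:2]).round(1))
sc=[(381.5,356),(345,312),(311,273),(279.5,237)]
for (x,y),p,h in zip(sc,"abcd",(.046,.054,.062,.070)):
    uv=((x+.5)/1.5625-.5,(y+.5)/1.5625-.5); P=toworld("scene",uv,h)
    t=toworld("scene",{"a":(244.62,238.93),"b":(221.3,213.99),"c":(200.1,191.31),"d":(180.88,170.84)}[p],.006)
    print(p,"off mm (scene)",(1000*(P-t)[:2]).round(1))
s=status.observe();print(s["time_s"],s["position"],np.abs(s["qvel"]).max())
```

```text
w 1 [0.6155 0.0943] off mm (top cam) [ 0.6 -1. ]
w 2 [0.6108 0.0065] off mm (top cam) [ 0.7 -0.9]
w 3 [ 0.6055 -0.08  ] off mm (top cam) [0.5 0.3]
w 4 [ 0.6002 -0.1678] off mm (top cam) [0.2 0. ]
a off mm (scene) [0.8 0.1]
b off mm (scene) [-1.7  0. ]
c off mm (scene) [-2.   1.5]
d off mm (scene) [-2.5  1.7]
26.5333 [0.41628543 0.28424363 0.21494635] 4.372319281823445
```

Both views put every weight within about 3 mm of its disc centre. I let the arm settle and hand in.

Call:
jog_arm --rows '[{"hand":0.48,"dx":0,"dy":0,"dz":0,"ax":0,"ay":0,"az":0},{"hand":0.48,"dx":0,"dy":0,"dz":0,"ax":0,"ay":0,"az":0},{"hand":0.48,"dx":0,"dy":0,"dz":0,"ax":0,"ay":0,"az":0},{"hand":0.48,"dx":0,"dy":0,"dz":0,"ax":0,"ay":0,"az":0},{"hand":0.48,"dx":0,"dy":0,"dz":0,"ax":0,"ay":0,"az":0}]'

```text
time_s: 26.95
position: [0.417, 0.2799, 0.2145]
tool_rot: [[-0.998, 0.0, -0.058], [0.058, 0.0, -0.998], [-0.0, -1.0, -0.0]]
ft_force: [-0.0, 0.3, 0.2]
grip_width: 0.0412
```

```bash
python3 -c "
from rig import job
print(job.close_job())"
```

```text
the job is handed in; nothing more can be done
None
```

All four weights are back on the strip, and I handed the job in at about 27 s; it reported no verdict. The end plate was beyond disc d, so the largest went on d, the second largest on c, the second smallest on b and the smallest on a, next to the dish. I lowered each weight until the wrist force showed contact, then let go.

- **Placement:** the last pictures show all four upright. The measured offsets from the disc centres are at most 1.2 mm in the top view and about 3 mm in the scene view. The two cameras differ by 1–3 mm, well inside the 15 mm allowed.
- **Left alone:** by eye, the dish and the purple and turquoise look-alikes stand where they started.
- **Arm:** the gripper is open and clear, at about 0.21 m height, touching nothing.

No check failed.

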